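# Draw a sample tin through the low bridge gauge until its catch drops

### The job

Slide the carriage with its moisture tin along the bench, narrow nose first, into the low tunnel of the bridge gauge from the side it waits at, and bring it on until the sprung catch pin has ridden up and dropped into the carriage's notch; the last stretch has to be drawn from the far side by the front grip. Then let go. Be gentle: the light gauge must stay exactly where it stands, so stop drawing as soon as you feel the catch, keep the tin in its well, and leave the big tin and the jar alone.

Things in the scene. Friction and masses are not known exactly. Their poses are not given: they have to be found in the camera images.
- gauge: Low grey bridge gauge, 2.5 kg, loose on the bench (slides if pushed over about 7 N); 80 long (x), 120 wide (y), 54 high, flat round sensor head to 62. Straight tunnel along x, from entry x = -40 to exit x = +40, 92 wide between two round-ended cheeks, roof underside at z = 38, floor = the bench. Origin: on the bench at the tunnel's middle; x points entry to exit, z up.
- carriage: Flat grey plastic carriage loose on the bench before the entry, 0.3 kg, sliding friction 2 to 4 N. x = -72 (rear end) to +80 (round nose); deck top z = 12. Body 86 wide up to x = +10, then a tongue 40 wide. Origin: underside, on the centre line; x points to the nose, z up. Home, it lies at gauge x = +35 to +61 (catch setting unknown), its rear grip inside the tunnel.
- rear_grip (a point): Middle of the rear grip, carriage (-63.5, 0, 23): upright block on the deck, 12 thick across (carriage y), 17 long (x), from z = 12 to z = 34. Axes as the carriage.
- front_grip (a point): Middle of the front grip on the tongue, carriage (57, 0, 23): upright block, 12 thick across (carriage y), 26 long (x), from z = 12 to z = 34. Axes as the carriage.
- notch (a point): Middle of the open notch in the carriage's left edge strip (strip y = +33 to +43, top z = 12), carriage (-28, 38, 3); 8 long in x. The strip begins with a ramp at x = -6 to +10 that lifts the pin (about 3 N). Once the pin has dropped in, the notch's rear wall stops the carriage hard.
- tin: Round lidded moisture tin, 54 in diameter, 30 high, 45 g, standing loose in the carriage's round well (floor at z = 4, top of the tin at 34 above the bench). Origin: centre of its underside, z up.
- well (a point): Middle of the well's floor in the carriage, at carriage x = -24, y = 0, z = 4.
- catch (a joint): Height in m of the sprung steel catch pin, 6 mm thick, hanging through a roof slot at gauge y = +38 mm, somewhere from x = +9 to +31 mm (setting differs each time). 0: down, tip 5 mm above the bench; about 0.007: riding on the carriage's edge strip; 0 again: in the notch. Its small knob shows 5 mm above the roof.
- big_tin: Bystander: round lidded moisture tin, 68 in diameter, 38 high, farther back on the bench. Origin: centre of its underside.
- jar: Bystander: screw-cap sample jar, 49 in diameter, 60 high. Origin: centre of its underside.
Not all that is in view belongs to the job. Leave any green look-alike of the tin alone.

How it is judged (in metres and radians):
On the way, in this order (a step that is already met when the one before it is completed fails the run):
1. the carriage's nose is in the tunnel (x of carriage in the frame of gauge above -0.095 m and z of carriage in the frame of gauge below 0.015 m and angle between the x axis of carriage and the x axis of gauge, either way round below 0.5 rad), for 0.05 s.
2. the catch pin rides up on the carriage's edge strip (value of joint catch above 0.005 m and x of carriage in the frame of gauge above -0.01 m), for 0.05 s.
At the end, for the whole second after the job is handed in: Carriage flat in the tunnel, aligned within 0.12 rad, origin 33 to 63 mm past the tunnel's middle, catch pin down in its notch (below 2 mm); tin in its well within 6 mm; gauge within 3 mm of where it stood; all released and at rest (value of joint catch below 0.002 m and x of carriage in the frame of gauge between 0.033 and 0.063 m and angle between the x axis of carriage and the x axis of gauge, either way round below 0.12 rad and height (world z) of carriage below 0.004 m and distance between tin and well below 0.006 m and angle between tin's own z axis and vertical below 0.15 rad and distance of gauge from where it was at the start of the episode below 0.003 m and linear speed of each of carriage, tin below 0.01 m/s); the robot touches nothing.
It fails at once if the gauge is dragged more than 3 mm from its place (distance of gauge from where it was at the start of the episode above 0.003 m).
It fails at once if the tin leaves its well (distance between tin and well above 0.015 m).
It fails at once if a bystander is disturbed (distance of any of big_tin, jar from where it was at the start of the episode above 0.02 m).
It also fails if it takes over 67 s, if anything falls off the work surface, if the arm or the gripper's body presses on something with over 40 N, if the wrist force passes 120 N, or if a joint passes its speed limit or range.

### The arm

A 7-joint arm with a two-finger parallel gripper is mounted at the origin on a cart in front of the work surface, level with it; the furniture and walls round the work are solid. World frame = base frame: x ahead of the robot, y to its left, z up, the work surface at z = 0. Lengths are in m, angles in degrees, forces in N, time in s.
With the tool pointing down it reaches from about 0.4 to 0.85 m from the base axis. Payload 6.9 kg.
Tool frame: the origin (TCP) lies midway between the tips of the shut fingers; the grasp point (between the pads) lies 19 mm behind it (ctrl.pinch_z is the z of the grasp point in the tool frame, in m); z points along the fingers, y is the line along which they close (so a half turn about z gives the same grasp; the last joint's range is limited). The gripper opens to 85 mm and grips with 20 to 120 N. Pads are 22 mm wide; open, the fingers measure 114 mm over their backs; the gripper's body (76 mm by 85 mm) begins 54 mm behind the grasp point. The pads swing forward as they close: fully open they stand 13 mm farther back than shut.
Start: joints at [-67.523, 29.078, -13.613, 85.955, 7.202, 65.827, -8.869], TCP at [0.177, 0.599, 0.231] pointing down, gripper open.
Joint ranges: [-176.47, 176.47], [-13.61, 117.27], [-81.72, 77.17], [0.22, 143.17], [-87.28, 267.28], [10, 112.55], [-165.47, 165.47]. Speed limits (degrees/s): [136.94, 136.94, 180, 180, 180, 180, 180].

### API

Orientations are given as a 3x3 rotation matrix whose columns are the frame's x, y, z axes.
In Python, from bench import ctrl, optics, job_done gives the robot as it stands.
- The arm moves only by the tool jog_arm, never from a script. Its argument "targets" is a list of rows, each a list of 2 entries, a list of its own where there are three numbers: the shift along the tool's x, y, z in mm, then the turn about the tool's z in rad. A call has 1 to 20 rows; each row shifts and turns the commanded pose from where the row before left it, along the tool's axes as they then stand; what a row does not reach is not made up. A row lasts 1/12 s, in which the tool goes at most 41.7 mm and 7.16 degrees, less where a joint would pass 70% of its speed; a pose out of reach is approached as far as the arm can. A call with a gripper value outside its range is refused whole. "grip" is the opening, from -1 (shut) to 1 (fully open), set as the call begins (left out, the last holds). The fingers move at their own pace and stop on an object; "force" is the grip in N (left out, the last holds). Time passes only in rows, so rows that do not move let the fingers close. It gives the time, the measured TCP pose, the force, the opening and the grip force at its end, in the units of the state.
- ctrl.state(): the state, without advancing time (a new reading comes with each control period).
- optics.get_image(name): name is "side" or "top" or "wrist"; returns the picture (420x560x3 uint8, red, green, blue); there is no depth.
- optics.calibration(name): a dict with "vertical_fov" (degrees; the focal length in pixels is half the picture's height over the tangent of half this angle, whatever the lens; pixels are square), "cx", "cy" (the principal point, pixels), "R" (3x3) and "t" (3): a world point X has camera coordinates R X + t; the wrist camera has in their place "tool_from_camera" (4x4, takes a point from camera to tool coordinates, whose origin is the TCP and whose axes are the flange's). Camera axes: x right, y down, z forward; pixel columns grow to the right and rows downward; lengths in m; the calibration is good to about 2 mm. A picture is of the moment at which its call begins: read the wrist's pose just before it. calibration takes no time and is no camera call.
- job_done(): hands the job in; it is judged then, once.
The state is a dict: "t": time; "q": joint angles; "joint_vel": joint speeds; "tau": joint torques, N m; "tcp_pos": TCP position; "orientation": TCP orientation; "force": force on the tool from outside, world axes, zero at the start; "moment": the same for the moment, N m; "grip_width": opening from 0.0 (shut) to 1.0 (fully open); "grasp_force": force on a finger pad.
Only numpy, scipy, OpenCV 4.12 (cv2) and the standard library are available. Lean on these libraries where they do the work, as an engineer would, in place of code of your own. Each camera call takes 0.05 s, during which the arm holds its last target. There are 200 camera calls.

## Working session

There is one attempt and no reset: what is moved stays moved. The work goes in short steps, Python scripts to look and compute and a tool call to move; the robot and the scene stay as the last step left them, time stands still between calls to the robot, and variables do not carry over. Pictures are saved under pics/ and viewed, at most 13 in all, crops included, and the job is handed in when it is done.

Besides the shell and the picture viewer there is one more tool, called after ">>>" as name(argument=value, ...), one argument or row to a line, values as JSON. jog_arm: Moves the arm, as the interface text tells. Its arguments: {"type":"object","properties":{"targets":{"type":"array"},"grip":{"type":"number"},"force":{"type":"number"}},"required":["targets"]}

```bash
ls; mkdir -p pics; python3 - <<'E'
from bench import ctrl, optics
import cv2, numpy as np
s=ctrl.state(); print(s['t'],s['tcp_pos'],np.round(s['orientation'],3),s['grip_width'],s['force'],ctrl.pinch_z)
ims=[]
for n in ['side','top']:
    im=optics.get_image(n); cv2.imwrite(f'pics/{n}0.png',im[:,:,::-1]); 
    c=optics.calibration(n); print(n,c)
print(optics.calibration('wrist'))
E
```

```text
pics
0.0 [0.17673218 0.59895987 0.23044639] [[-0.959  0.283 -0.   ]
 [ 0.283  0.959 -0.002]
 [-0.    -0.002 -1.   ]] 1.001616086783388 [-0.09154038  0.37161174 -0.91429545] -0.0187
side {'vertical_fov': 55.196983777316426, 'cx': 280.43927121762215, 'cy': 207.69304229340239, 'R': array([[ 0.98001842, -0.1980009 , -0.01896144],
       [-0.13768068, -0.6064667 , -0.78309781],
       [ 0.14355459,  0.7700609 , -0.62160943]]), 't': array([-0.62580998, -0.09168653,  1.08432193])}
top {'vertical_fov': 44.05474431260654, 'cx': 280.93379282675824, 'cy': 207.21847847516463, 'R': array([[ 0.00793435, -0.99988864, -0.0126397 ],
       [-0.98192383, -0.00540011, -0.18919947],
       [ 0.18911015,  0.0139124 , -0.98185732]]), 't': array([-0.37654478,  0.55512384,  0.8934465 ])}
{'vertical_fov': 59.49687047032931, 'cx': 282.42064223095485, 'cy': 211.28275167831586, 'tool_from_camera': array([[ 6.21680948e-04, -9.48250428e-01, -3.17522818e-01,
         8.28870279e-02],
       [ 9.99999789e-01,  5.30323583e-04,  3.74150286e-04,
        -1.36850982e-03],
       [-1.86398330e-04, -3.17522984e-01,  9.48250558e-01,
        -1.42932095e-01],
       [ 0.00000000e+00,  0.00000000e+00,  0.00000000e+00,
         1.00000000e+00]])}
```

View pics/top0.png

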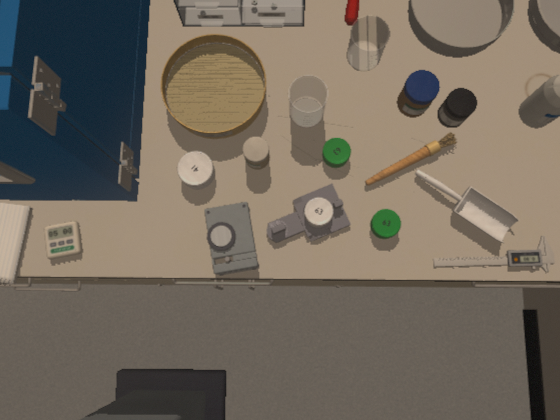

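View pics/side0.png

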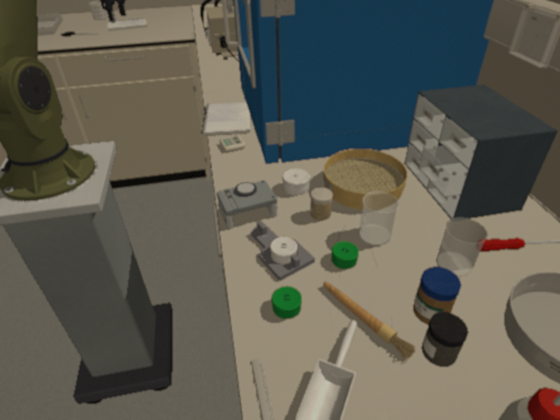

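```bash
cat > h.py <<'E'
import cv2, numpy as np
from bench import ctrl, optics
def cam(n, st=None):
    c=optics.calibration(n); f=210/np.tan(np.radians(c['vertical_fov']/2))
    K=np.array([[f,0,c['cx']],[0,f,c['cy']],[0,0,1]])
    if n!='wrist': return K,np.array(c['R']),np.array(c['t'])
    T=np.eye(4); T[:3,:3]=st['orientation']; T[:3,3]=st['tcp_pos']
    M=np.linalg.inv(T@np.array(c['tool_from_camera'])); return K,M[:3,:3],M[:3,3]
def ray(C,uv,z):
    K,R,t=C; o=-R.T@t; d=R.T@np.linalg.inv(K)@np.array([uv[0],uv[1],1.]); return o+d*(z-o[2])/d[2]
def proj(C,X):
    K,R,t=C; p=K@(R@np.array(X)+t); return p[:2]/p[2]
E
python3 - <<'E'
from h import *
C=cam('top')
for n,uv,z in [('head',(221,237),.062),('tin',(318,211),.034),('frontgrip',(278,229),.034),('reargrip',(338,203),.034),('bigtin',(195,168),.038),('jar',(256,150),.06),('green1',(386,223),.03),('cab',(137,198),.0)]: print(n,np.round(ray(C,uv,z),3))
im=cv2.imread('pics/top0.png')[180:290,160:370]
cv2.imwrite('pics/c1.png',cv2.resize(im,None,fx=3.8,fy=3.8,interpolation=cv2.INTER_CUBIC))
E
```

```text
head [ 0.501 -0.267  0.062]
tin [ 0.554 -0.441  0.034]
frontgrip [ 0.52  -0.368  0.034]
reargrip [ 0.569 -0.478  0.034]
bigtin [ 0.634 -0.211  0.038]
jar [ 0.663 -0.326  0.06 ]
green1 [ 0.533 -0.566  0.03 ]
cab [ 0.584 -0.094  0.   ]
```

View pics/c1.png

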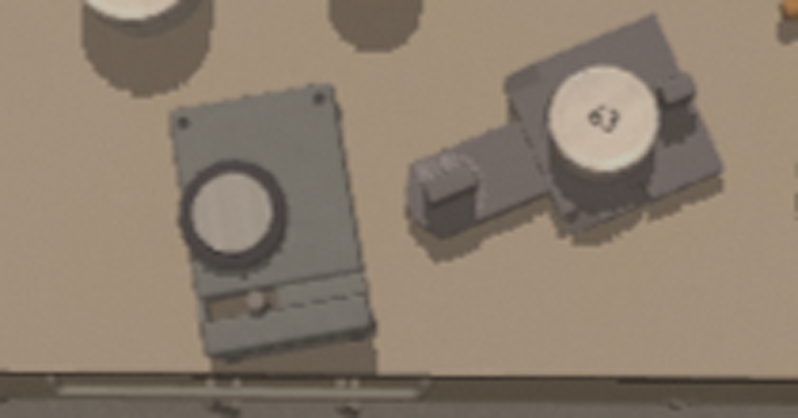

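Top view: the gauge is around (231,238) with the catch knob at (228,259). The carriage with the white tin (318,211) sits to its right, nose left, front grip (278,229), rear grip (338,203). Possible mix-ups are the big white tin (195,168), the green tins (336,152) and (386,223), and the jar (256,150). The small white tin standing on the grey carriage is the right one.

>>> jog_arm(
  targets=[
    [[-21.6,-19.6,-2.2],0],
    [[-21.6,-19.6,-2.2],0],
    [[-21.6,-19.6,-2.2],0],
    [[-21.6,-19.6,-2.2],0],
    [[-21.6,-19.6,-2.2],0],
    [[-21.6,-19.6,-2.2],0],
    [[-21.6,-19.6,-2.2],0],
    [[-21.6,-19.6,-2.2],0],
    [[-21.6,-19.6,-2.2],0],
    [[-21.6,-19.6,-2.2],0],
    [[-21.6,-19.6,-2.2],0],
    [[-21.6,-19.6,-2.2],0],
    [[-21.6,-19.6,-2.2],0],
    [[-21.6,-19.6,-2.2],0],
    [[-21.6,-19.6,-2.2],0],
    [[-21.6,-19.6,-2.2],0],
    [[-21.6,-19.6,-2.2],0],
    [[-21.6,-19.6,-2.2],0],
  ],
  grip=1,
)

```text
t: 1.6
tcp_pos: [0.4502, 0.1496, 0.2708]
orientation: [[-0.959, 0.283, -0.0], [0.283, 0.959, -0.0], [0.0, -0.0, -1.0]]
force: [1.2, 0.6, -0.6]
grip_width: 1.002
grasp_force: 0.0
```

>>> jog_arm(
  targets=[
    [[-11.7,-26.5,0],0],
    [[-11.7,-26.5,0],0],
    [[-11.7,-26.5,0],0],
    [[-11.7,-26.5,0],0],
    [[-11.7,-26.5,0],0],
    [[-11.7,-26.5,0],0],
    [[-11.7,-26.5,0],0],
    [[-11.7,-26.5,0],0],
    [[-11.7,-26.5,0],0],
    [[-11.7,-26.5,0],0],
    [[-11.7,-26.5,0],0],
    [[-11.7,-26.5,0],0],
    [[-11.7,-26.5,0],0],
    [[-11.7,-26.5,0],0],
    [[-11.7,-26.5,0],0],
    [[-11.7,-26.5,0],0],
    [[0,0,0],0.11],
    [[0,0,0],0.11],
    [[0,0,0],0.11],
    [[0,0,0],0.11],
  ],
)

```text
t: 3.27
tcp_pos: [0.5092, -0.3087, 0.2703]
orientation: [[-0.743, 0.669, -0.001], [0.669, 0.743, 0.001], [0.001, -0.0, -1.0]]
force: [0.3, 0.2, -0.3]
grip_width: 0.998
grasp_force: 0.0
```

>>> jog_arm(
  targets=[
    [[0,0,0],0.11],
    [[0,0,0],0.11],
    [[0,0,0],0.11],
    [[0,0,0],0.11],
    [[0,0,0],0.11],
    [[0,0,0],0],
    [[0,0,0],0],
    [[0,0,0],0],
  ],
)

```text
t: 3.93
tcp_pos: [0.5095, -0.3084, 0.2707]
orientation: [[-0.293, 0.956, -0.0], [0.956, 0.293, 0.0], [0.0, -0.0, -1.0]]
force: [-0.2, -0.2, -0.3]
grip_width: 1.001
grasp_force: 0.0
```

```bash
python3 - <<'E'
from h import *
import pickle
s=ctrl.state(); im=optics.get_image('wrist'); cv2.imwrite('pics/w1.png',im[:,:,::-1]); pickle.dump(dict(s),open('w1.pkl','wb'))
print(s['t'],s['tcp_pos'],s['q'])
C=cam('wrist',s)
for X in [(.501,-.267,.062),(.554,-.441,.034),(.52,-.368,.034)]: print(proj(C,X))
E
```

```text
3.9333 [ 0.50949553 -0.30836449  0.27067262] [ 14.79339913  25.88646269  22.34130421  87.1702204  -10.23368538
  68.99413506  55.85071795]
[288.65135716 132.21609253]
[287.03952397 287.44168064]
[277.3089941 223.5506893]
```

View pics/w1.png

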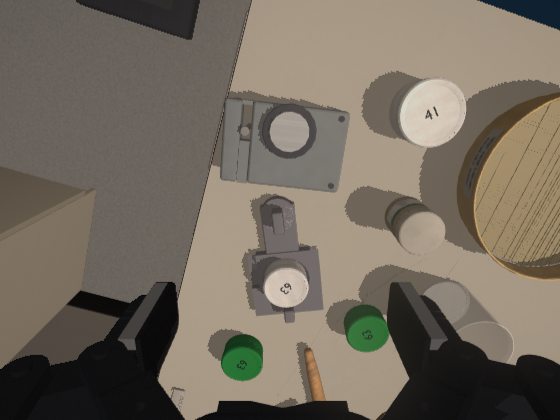

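Wrist view: gauge with knob (245,131), roof corners about (222,98), (348,110), (338,191), (221,180). Carriage: front grip (279,218), tin (287,283), rear grip (290,314). Now I'll measure precise edges.

```bash
python3 - <<'E'
from h import *
import pickle
s=pickle.load(open('w1.pkl','rb')); C=cam('wrist',s)
im=cv2.imread('pics/w1.png'); hsv=cv2.cvtColor(im,cv2.COLOR_BGR2HSV)
for n,p in [('roof',(300,165)),('roof2',(232,150)),('deck',(262,262)),('deck2',(312,300)),('tongue',(285,240)),('bench',(330,230)),('shadow',(350,175)),('shc',(246,270)),('tin',(280,275)),('grip',(280,214))]: print(n,hsv[p[1],p[0]],im[p[1],p[0]])
cv2.imwrite('pics/c2.png',cv2.resize(im[90:330,205:365],None,fx=2.5*1,fy=2.5,interpolation=cv2.INTER_CUBIC))
E
```

```text
roof [ 20  19 124] [115 121 124]
roof2 [ 23  17 121] [113 119 121]
deck [ 9 24 75] [68 70 75]
deck2 [  3  20 114] [105 106 114]
tongue [  6  22 114] [104 106 114]
bench [ 17  51 170] [136 155 170]
shadow [ 17  51 170] [136 155 170]
shc [ 16  52 108] [ 86  98 108]
tin [ 13  36 206] [177 190 206]
grip [  6  23 113] [103 105 113]
```

View pics/c2.png

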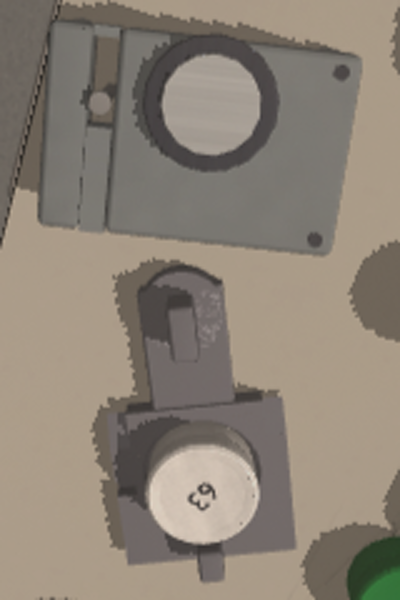

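```bash
cat > meas.py <<'E'
from h import *
def comps(im):
    hsv=cv2.cvtColor(im,cv2.COLOR_BGR2HSV)
    m=((hsv[...,1]<42)).astype(np.uint8)
    return m
E
python3 - <<'E'
from meas import *
import pickle
s=pickle.load(open('w1.pkl','rb')); C=cam('wrist',s)
im=cv2.imread('pics/w1.png'); m=comps(im)
m[:, :215]=0
n,lab,st,ce=cv2.connectedComponentsWithStats(m,connectivity=4)
out={}
for name,p in [('gauge',(300,165)),('car',(312,300))]:
    l=lab[p[1],p[0]]; print(name,st[l])
    cn=max(cv2.findContours((lab==l).astype(np.uint8),0,cv2.CHAIN_APPROX_NONE)[0],key=cv2.contourArea)
    out[name]=cn
    z=.054 if name=='gauge' else .012
    P=np.array([ray(C,q,z)[:2] for q in cn[:,0,:]+0.0]); out[name]=P
    r=cv2.minAreaRect((P*1000).astype(np.float32)); print(r, np.round(cv2.boxPoints(r),1).tolist())
pickle.dump(out,open('cont.pkl','wb'))
# knob, head, tin
print('knob',ray(C,(205+100/2.5,90+103/2.5),.059)); print('head',ray(C,(205+211/2.5,90+105/2.5),.062))
print('tin',ray(C,(205+203/2.5,90+495/2.5),.034),'fg',ray(C,(205+184/2.5,90+333/2.5),.034),'rg',ray(C,(205+211/2.5,90+565/2.5),.034))
E
```

```text
gauge [  215     0   135   192 12453]
((487.9829406738281, -243.2620849609375), (127.25541687011719, 166.7303466796875), 13.75979995727539) [[406.3999938964844, -177.39999389648438], [446.0, -339.3999938964844], [569.5999755859375, -309.1000061035156], [530.0, -147.1999969482422]]
car [ 248  196   76  127 6282]
((543.6070556640625, -422.2164001464844), (86.45746612548828, 169.50328063964844), 23.422359466552734) [[470.29998779296875, -361.6000061035156], [537.5999755859375, -517.2000122070312], [617.0, -482.79998779296875], [549.5999755859375, -327.29998779296875]]
knob [ 0.46128034 -0.27857844  0.059     ]
head [ 0.5016136 -0.2666019  0.062    ]
tin [ 0.5532809  -0.44199717  0.034     ] fg [ 0.52123973 -0.36718714  0.034     ] rg [ 0.56832283 -0.4773726   0.034     ]
```

```bash
python3 - <<'E'
from meas import *
import pickle
P=pickle.load(open('cont.pkl','rb'))['gauge']; s=pickle.load(open('w1.pkl','rb')); C=cam('wrist',s)
c={k:ray(C,(205+a/2.5,90+b/2.5),.054)[:2] for k,(a,b) in dict(BR=(332,254),BL=(38,222),TR=(361,57),TL=(52,22)).items()}
for k in c: print(k,np.round(c[k]*1000,1))
L=[]
for a,b in [('BL','BR'),('BR','TR'),('TR','TL'),('TL','BL')]:
    A,B=c[a],c[b]; d=(B-A); ln=np.hypot(*d); d/=ln; n=np.array([-d[1],d[0]])
    t=(P-A)@d; e=(P-A)@n
    Q=P[(t>.15*ln)&(t<.85*ln)&(abs(e)<.005)]
    vx,vy,x0,y0=cv2.fitLine((Q*1000).astype(np.float32),cv2.DIST_HUBER,0,.01,.01).ravel()
    print(a,b,'len %.1f'%(ln*1000),len(Q),'ang %.2f'%np.degrees(np.arctan2(vy,vx)),'pt',round(float(x0),1),round(float(y0),1))
E
```

```text
BR [ 566.7 -309.7]
BL [ 449.5 -331.8]
TR [ 551.  -233.6]
TL [ 435.9 -255.8]
BL BR len 119.3 83 ang 10.73 pt 506.9 -321.3
BR TR len 77.7 55 ang -79.53 pt 558.1 -271.6
TR TL len 117.1 88 ang 10.72 pt 494.4 -243.1
TL BL len 77.3 61 ang -77.98 pt 440.7 -288.8
```

>>> jog_arm(
  targets=[
    [[0,0,0],-0.108],
    [[-22.8,-1.6,0],0],
    [[-22.8,-1.6,0],0],
    [[-22.8,-1.6,0],0],
    [[-22.8,-1.6,0],0],
    [[-22.8,-1.6,0],0],
    [[-22.8,-1.6,0],0],
    [[-22.8,-1.6,0],0],
    [[-22.4,-1.2,0],0],
    [[0,0,30],0],
    [[0,0,30],0],
    [[0,0,30],0],
    [[0,0,30],0],
    [[0,0,30],0],
    [[0,0,30],0],
    [[0,0,30],0],
    [[0,0,0],0],
    [[0,0,0],0],
  ],
  grip=0,
  force=20,
)

```text
t: 5.48
tcp_pos: [0.5685, -0.4802, 0.0594]
orientation: [[-0.392, 0.92, -0.003], [0.92, 0.392, 0.003], [0.004, -0.002, -1.0]]
force: [1.3, -0.2, 0.6]
grip_width: 0.499
grasp_force: 0.0
```

```bash
python3 - <<'E'
from h import *
s=ctrl.state(); im=optics.get_image('wrist')
print(s['t'],s['tcp_pos'],np.degrees(np.arctan2(s['orientation'][1][0],s['orientation'][0][0])),s['grip_width'])
C=cam('wrist',s); im=im[:,:,::-1].copy()
u=np.array([-.394,.919]);v=np.array([.919,.394]);o=np.array([.5436,-.4195])
for a,b in [(-72,6),(-72,-6),(-55,6),(-55,-6)]:
    p=o+u*a/1000+v*b/1000; q=proj(C,[*p,.034]); print(q); cv2.circle(im,tuple(int(round(x)) for x in q),2,(0,0,255),-1)
cv2.imwrite('pics/w2.png',im)
E
```

```text
5.4833 [ 0.56847551 -0.48016074  0.05937811] 113.09466632341805 0.49885647044770975
[299.56654233 270.02771922]
[276.05508238 270.03142488]
[300.02434623 239.20267072]
[275.82325045 239.21156764]
```

View pics/w2.png

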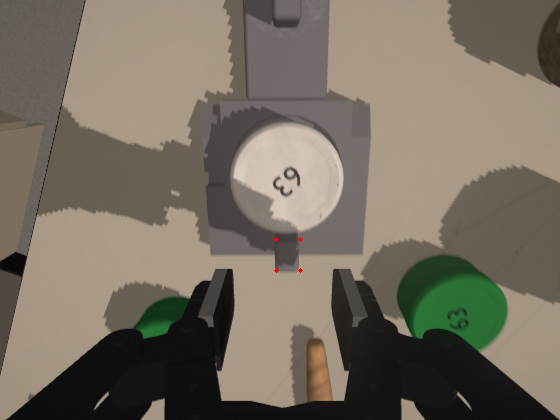

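>>> jog_arm(
  targets=[
    [[0,0,9],0],
    [[0,0,9],0],
    [[0,0,9],0],
    [[0,0,9],0],
    [[0,0,8],0],
    [[0,0,0],0],
    [[0,0,0],0],
  ],
)

```text
t: 6.12
tcp_pos: [0.569, -0.4806, 0.016]
orientation: [[-0.391, 0.92, -0.001], [0.92, 0.391, 0.001], [0.001, -0.001, -1.0]]
force: [0.3, -0.0, -0.4]
grip_width: 0.501
grasp_force: 0.0
```

>>> jog_arm(
  targets=[
    [[0,0,0],0],
    [[0,0,0],0],
    [[0,0,0],0],
    [[0,0,0],0],
    [[0,0,0],0],
    [[0,0,0],0],
    [[0,0,0],0],
    [[0,0,0],0],
    [[0,0,0],0],
    [[0,0,0],0],
    [[0,0,0],0],
    [[0,0,0],0],
  ],
  grip=-1,
  force=20,
)

```text
t: 7.12
tcp_pos: [0.5697, -0.4812, 0.0176]
orientation: [[-0.391, 0.92, 0.001], [0.92, 0.391, -0.001], [-0.001, 0.001, -1.0]]
force: [0.3, -0.5, 5.1]
grip_width: 0.132
grasp_force: 24.1
```

>>> jog_arm(
  targets=[
    [[0,0,-1],0],
    [[0.35,-3.14,0],0.0216],
    [[0.35,-3.14,0],0.0216],
    [[0.35,-3.14,0],0.0216],
    [[0.35,-3.14,0],0.0216],
    [[0.35,-3.14,0],0.0216],
    [[0.35,-3.14,0],0.0216],
    [[0.35,-3.14,0],0.0216],
    [[0.35,-3.14,0],0.0216],
    [[0.35,-3.14,0],0.0216],
    [[0.35,-3.14,0],0.0216],
    [[0,0,0],0],
    [[0,0,0],0],
    [[0,0,0],0],
  ],
)

```text
t: 8.28
tcp_pos: [0.5382, -0.487, 0.0178]
orientation: [[-0.185, 0.983, -0.0], [0.983, 0.185, 0.0], [0.0, -0.0, -1.0]]
force: [0.0, 0.0, -1.7]
grip_width: 0.131
grasp_force: 23.1
```

```bash
python3 - <<'E'
from h import *
import pickle
s=ctrl.state(); im=optics.get_image('wrist')
print(s['t'],s['tcp_pos'],np.degrees(np.arctan2(s['orientation'][1][0],s['orientation'][0][0])),s['grip_width'],s['force'])
pickle.dump(dict(s),open('w3.pkl','wb')); cv2.imwrite('pics/w3.png',im[:,:,::-1])
cv2.imwrite('pics/top3.png',optics.get_image('top')[:,:,::-1])
E
```

```text
8.2833 [ 0.53822584 -0.48697755  0.01776181] 100.68348908559709 0.13102575493391624 [ 0.01256434  0.01786765 -1.72989334]
```

View pics/w3.png

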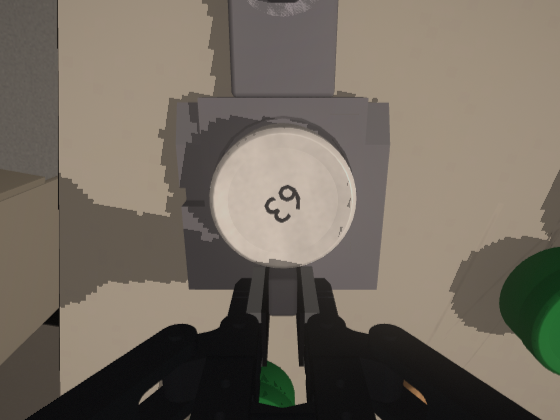

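The view shows the carriage held by its rear grip: front body edge (198..389, 100), rear edge (190..377, 290), tin at (283,196). I'll check the alignment.

```bash
python3 - <<'E'
from h import *
import pickle
s=pickle.load(open('w3.pkl','rb')); C=cam('wrist',s)
g=np.array([.5002,-.2827]); th=np.radians(100.65); u=np.array([np.cos(th),np.sin(th)]); yv=np.array([-u[1],u[0]])
def G(p): d=(p[:2]-g)*1000; return np.round([d@u,d@yv],1)
im=cv2.imread('pics/w3.png'); hsv=cv2.cvtColor(im,cv2.COLOR_BGR2HSV); m=(hsv[...,1]<42)
# tongue & body side edges on rows
for rows,lo,hi,z in [((20,90),215,350,.012),((150,280),150,420,.012)]:
    L=[];R=[]
    for r in range(rows[0],rows[1],4):
        c=np.where(m[r,lo:hi])[0]+lo; L.append(G(ray(C,(c[0],r),z))); R.append(G(ray(C,(c[-1],r),z)))
    L=np.array(L);R=np.array(R)
    for E in (L,R):
        k=np.polyfit(E[:,0],E[:,1],1); res=abs(E[:,1]-np.polyval(k,E[:,0])); ok=res<1.0; k=np.polyfit(E[ok,0],E[ok,1],1); print('slope deg %.2f'%np.degrees(np.arctan(k[0])),'y at mid %.1f'%np.polyval(k,E[:,0].mean()),ok.sum(),len(ok),'x',E[:,0].min(),E[:,0].max())
print('tcp',G(s['tcp_pos']),'tin',G(ray(C,(283,196),.034)),'rear',G(ray(C,(283,290),.012)))
# gauge from top before/after: check & offset between tin and head
T=cam('top')
for f in ('top0','top3'):
    h=cv2.imread(f'pics/{f}.png'); hs=cv2.cvtColor(h,cv2.COLOR_BGR2HSV)
    mm=((hs[...,1]<60)&(hs[...,2]>170)).astype(np.uint8); n,lab,st,ce=cv2.connectedComponentsWithStats(mm)
    for i in range(1,n):
        if st[i,4]>100 and 200<ce[i][0]<360 and 150<ce[i][1]<270: print(f,ce[i],st[i],'z34',G(ray(T,ce[i],.034)),'z62',G(ray(T,ce[i],.062)))
E
```

```text
slope deg -0.08 y at mid 21.7 18 18 x -126.6 -103.2
slope deg 0.54 y at mid -17.6 18 18 x -126.6 -103.2
slope deg 0.04 y at mid 45.0 29 33 x -208.5 -150.4
slope deg -0.01 y at mid -41.0 33 33 x -208.4 -150.3
tcp [-207.8    0.4] tin [-163.3    1.7] rear [-214.7    1.6]
top0 [318.43115942 210.7173913 ] [305 198  28  27 552] z34 [-166.5  -24.1] z62 [-163.9  -19.3]
```

Camera puts the carriage about +2 mm off the tunnel axis laterally. I'll correct 1.5 mm, bring the body to just before the entry and look again.

>>> jog_arm(
  targets=[
    [[4,0.5,0],0],
    [[5,0.5,0],0],
    [[5,0.5,0],0],
    [[5,0,0],0],
    [[5,0,0],0],
    [[5,0,0],0],
    [[5,0,0],0],
    [[5,0,0],0],
    [[5,0,0],0],
    [[5,0,0],0],
    [[5,0,0],0],
    [[5,0,0],0],
    [[5,0,0],0],
    [[5,0,0],0],
    [[5,0,0],0],
    [[4,0,0],0],
    [[0,0,0],0],
    [[0,0,0],0],
  ],
)

```text
t: 9.88
tcp_pos: [0.5254, -0.4093, 0.0178]
orientation: [[-0.185, 0.983, -0.0], [0.983, 0.185, 0.001], [0.001, -0.0, -1.0]]
force: [-0.6, 0.7, -3.2]
grip_width: 0.132
grasp_force: 23.0
```

```bash
python3 - <<'E'
from h import *
import pickle
s=ctrl.state(); im=optics.get_image('wrist')
print(s['t'],s['tcp_pos'],np.degrees(np.arctan2(s['orientation'][1][0],s['orientation'][0][0])),s['grip_width'],s['force'])
pickle.dump(dict(s),open('w4.pkl','wb')); cv2.imwrite('pics/w4.png',im[:,:,::-1])
cv2.imwrite('pics/top4.png',optics.get_image('top')[:,:,::-1])
E
```

```text
9.8833 [ 0.52543562 -0.40930827  0.01777861] 100.6848324250307 0.13177239150156247 [-0.56672128  0.65954534 -3.20465303]
```

View pics/w4.png

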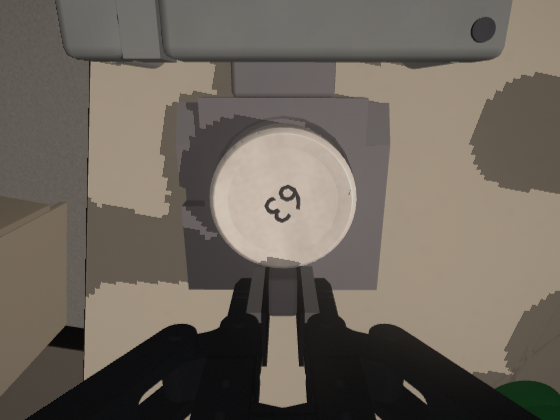

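```bash
cat > m4.py <<'E'
from h import *
import pickle,sys
n=sys.argv[1]; s=pickle.load(open(n+'.pkl','rb')); C=cam('wrist',s)
g=np.array([.5002,-.2827]); th=np.radians(100.65); u=np.array([np.cos(th),np.sin(th)]); yv=np.array([-u[1],u[0]])
def G(p): d=(p[:2]-g)*1000; return [d@u,d@yv]
im=cv2.imread(f'pics/{n}.png'); hsv=cv2.cvtColor(im,cv2.COLOR_BGR2HSV); m=(hsv[...,1]<42)
def fit(px,z,name,swap=0):
    E=np.array([G(ray(C,p,z)) for p in px]); a,b=(E[:,1],E[:,0]) if swap else (E[:,0],E[:,1])
    k=np.polyfit(a,b,1); ok=abs(b-np.polyval(k,a))<1.2; k=np.polyfit(a[ok],b[ok],1)
    print(name,'slope %.2f deg'%np.degrees(np.arctan(k[0])),'mid %.1f'%np.polyval(k,a.mean()),ok.sum(),len(ok)); 
def edge(row,c0,step):  # walk from inside until not mask
    c=c0
    while m[row,c]: c+=step
    return c-step/2
if __name__=='__main__':
    fit([(edge(r,480,1),r) for r in range(2,45,3)],.054,'gauge right')
    gr=cv2.cvtColor(im,cv2.COLOR_BGR2GRAY).astype(float)
    L=[(40+np.argmax(abs(np.diff(gr[r,40:100]))) +.5,r) for r in range(2,45,3)]; fit(L,.054,'gauge left')
    B=[]
    for c in list(range(90,215,5))+list(range(345,480,5)):
        r=40
        while hsv[r,c,1]<42 and r<100: r+=1
        B.append((c,r-.5))
    fit(B,.054,'gauge entry',1)
    fit([(edge(r,260,-1) if 0 else edge(r,235,-1),r) for r in range(270,290,2)],.012,'car left')
    fit([(edge(r,365,1),r) for r in range(150,288,4)],.012,'car right')
E
python3 m4.py w4
```

```text
gauge right slope 0.62 deg mid -58.8 15 15
gauge left slope 0.52 deg mid 58.9 15 15
gauge entry slope -0.07 deg mid -41.5 51 52
car left slope 1.87 deg mid 43.3 10 10
car right slope -0.09 deg mid -43.0 35 35
```

>>> jog_arm(
  targets=[
    [[3,0,0],0],
    [[3,0,0],0],
    [[3,0,0],0],
    [[3,0,0],0],
    [[3,0,0],0],
    [[3,0,0],0],
    [[3,0,0],0],
    [[3,0,0],0],
    [[0,0,0],0],
  ],
)

```text
t: 10.73
tcp_pos: [0.521, -0.3853, 0.0178]
orientation: [[-0.186, 0.983, -0.0], [0.983, 0.186, 0.001], [0.001, -0.0, -1.0]]
force: [-0.6, 0.3, -2.9]
grip_width: 0.134
grasp_force: 23.0
```

>>> jog_arm(
  targets=[
    [[3,0,0],0],
    [[3,0,0],0],
    [[3,0,0],0],
    [[3,0,0],0],
    [[3,0,0],0],
    [[3,0,0],0],
    [[0,0,0],0],
  ],
)

```text
t: 11.32
tcp_pos: [0.5176, -0.3677, 0.0178]
orientation: [[-0.185, 0.983, -0.0], [0.983, 0.185, 0.001], [0.001, -0.0, -1.0]]
force: [0.8, 1.3, -2.3]
grip_width: 0.134
grasp_force: 23.0
```

>>> jog_arm(
  targets=[
    [[3,0,0],0],
    [[3,0,0],0],
    [[3,0,0],0],
    [[3,0,0],0],
    [[3,0,0],0],
    [[3,0,0],0],
    [[0,0,0],0],
    [[0,0,0],0],
  ],
)

```text
t: 11.98
tcp_pos: [0.5143, -0.3504, 0.0178]
orientation: [[-0.185, 0.983, -0.0], [0.983, 0.185, 0.001], [0.001, -0.0, -1.0]]
force: [-0.1, 0.5, -3.0]
grip_width: 0.131
grasp_force: 23.0
```

>>> jog_arm(
  targets=[
    [[2,0,0],0],
    [[2,0,0],0],
    [[0,0,0],0],
    [[0,0,0],0],
  ],
)

```text
t: 12.32
tcp_pos: [0.5135, -0.3469, 0.0178]
orientation: [[-0.185, 0.983, -0.0], [0.983, 0.185, 0.0], [0.0, -0.0, -1.0]]
force: [0.2, 1.5, -2.5]
grip_width: 0.134
grasp_force: 23.1
```

>>> jog_arm(
  targets=[
    [[0,0,0],0],
    [[0,0,0],0],
    [[0,0,0],0],
    [[0,0,0],0],
    [[0,0,0],0],
    [[0,0,0],0],
    [[0,0,0],0],
    [[0,0,0],0],
  ],
  grip=0,
)

```text
t: 12.98
tcp_pos: [0.5136, -0.3472, 0.0179]
orientation: [[-0.185, 0.983, -0.0], [0.983, 0.185, -0.0], [-0.0, -0.0, -1.0]]
force: [-0.2, 0.1, 0.7]
grip_width: 0.5
grasp_force: 0.0
```

>>> jog_arm(
  targets=[
    [[0,0,-10],0],
    [[0,0,-20],0],
    [[0,0,-30],0],
    [[0,0,-30],0],
    [[0,0,-30],0],
    [[0,0,-30],0],
    [[0,0,-30],0],
    [[21,0,0],0],
    [[21,0,0],0],
    [[21,0,0],0],
    [[21,0,0],0],
    [[21,0,0],0],
    [[21,0,0],0],
    [[0,0,0],0],
    [[0,0,0],0],
    [[0,0,0],0],
  ],
)

```text
t: 14.32
tcp_pos: [0.4905, -0.2241, 0.1986]
orientation: [[-0.185, 0.983, 0.001], [0.983, 0.185, -0.001], [-0.001, 0.001, -1.0]]
force: [0.4, -0.1, 0.2]
grip_width: 0.504
grasp_force: 0.0
```

```bash
python3 - <<'E'
from h import *
import pickle
s=ctrl.state(); im=optics.get_image('wrist')
print(s['t'],s['tcp_pos'],np.degrees(np.arctan2(s['orientation'][1][0],s['orientation'][0][0])),s['grip_width'],s['force'])
pickle.dump(dict(s),open('w5.pkl','wb')); cv2.imwrite('pics/w5.png',im[:,:,::-1])
E
```

```text
14.3167 [ 0.49046035 -0.22406675  0.19858781] 100.64824795948418 0.50365352339861 [ 0.44022031 -0.07761917  0.17502754]
```

View pics/w5.png

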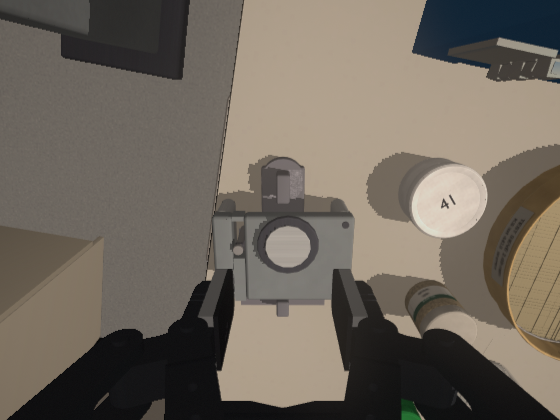

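Wrist view: the nose is out of the exit, front grip at (283,187), gauge roof from (214,213) to (353,298), knob at (238,251).

```bash
python3 - <<'E'
import sys; sys.argv=['','w5']
from m4 import *
for n,p,z in [('fg exit end',(283,172),.034),('fg rear end',(283,203),.034),('nose',(284,158),.006),('rg',(283,316),.034),('roofL',(214,250),.054),('roofR',(353,250),.054),('exit',(180+100,213),.054),('entry',(290,297),.054),('knob',(238,251),.059),('tcp',proj(C,s['tcp_pos']),s['tcp_pos'][2])]: print(n,np.round(G(ray(C,p,z)),1))
print(np.round(G(s['tcp_pos']),1))
E
```

```text
fg exit end [72.6 -0.2]
fg rear end [44.9 -0.2]
nose [79.5 -1.2]
rg [-70.6  -0.4]
roofL [ 9.  58.8]
roofR [  9.1 -60.1]
exit [42.5  2.3]
entry [-37.   -6.6]
knob [10.4 37.6]
tcp [59.4 -1.3]
[59.4 -1.3]
```

>>> jog_arm(
  targets=[
    [[2,0,25],0],
    [[0,0,25],0],
    [[0,0,25],0],
    [[0,0,25],0],
    [[0,0,25],0],
    [[0,0,20],0],
    [[0,0,15],0],
    [[0,0,10],0],
    [[0,0,10],0],
    [[0,0,0],0],
    [[0,0,0],0],
  ],
)

```text
t: 15.28
tcp_pos: [0.4899, -0.2219, 0.0179]
orientation: [[-0.184, 0.983, -0.0], [0.983, 0.184, -0.0], [-0.0, -0.0, -1.0]]
force: [0.1, 0.3, 0.5]
grip_width: 0.497
grasp_force: 0.0
```

>>> jog_arm(
  targets=[
    [[0,0,0],0],
    [[0,0,0],0],
    [[0,0,0],0],
    [[0,0,0],0],
    [[0,0,0],0],
    [[0,0,0],0],
    [[0,0,0],0],
    [[0,0,0],0],
    [[0,0,0],0],
    [[0,0,0],0],
    [[0,0,0],0],
    [[0,0,0],0],
  ],
  grip=-1,
  force=20,
)

```text
t: 16.28
tcp_pos: [0.4904, -0.2216, 0.0188]
orientation: [[-0.185, 0.983, 0.002], [0.983, 0.185, -0.001], [-0.001, 0.001, -1.0]]
force: [-0.6, 0.3, 6.5]
grip_width: 0.136
grasp_force: 23.1
```

>>> jog_arm(
  targets=[
    [[0,0,-1],0],
    [[2,0,0],0],
    [[2,0,0],0],
    [[2,0,0],0],
    [[2,0,0],0],
    [[2,0,0],0],
    [[0,0,0],0],
  ],
)

```text
t: 16.87
tcp_pos: [0.4881, -0.211, 0.0188]
orientation: [[-0.185, 0.983, -0.0], [0.983, 0.185, 0.0], [0.0, -0.0, -1.0]]
force: [1.7, -1.0, -1.3]
grip_width: 0.136
grasp_force: 22.0
```

>>> jog_arm(
  targets=[
    [[2,0,0],0],
    [[2,0,0],0],
    [[2,0,0],0],
    [[2,0,0],0],
    [[2,0,0],0],
    [[2,0,0],0],
    [[2,0,0],0],
    [[0,0,0],0],
  ],
)

```text
t: 17.53
tcp_pos: [0.4853, -0.1968, 0.0189]
orientation: [[-0.186, 0.983, -0.0], [0.983, 0.186, 0.001], [0.001, -0.0, -1.0]]
force: [0.0, -0.2, -1.4]
grip_width: 0.133
grasp_force: 22.0
```

```bash
python3 - <<'E'
from h import *
import pickle
s=ctrl.state(); im=optics.get_image('wrist')
pickle.dump(dict(s),open('w6.pkl','wb')); cv2.imwrite('pics/w6.png',im[:,:,::-1])
cv2.imwrite('pics/side6.png',optics.get_image('side')[:,:,::-1]); t=optics.get_image('top')[:,:,::-1];cv2.imwrite('pics/top6.png',t)
print(s['t'],s['tcp_pos'],s['force'])
a=cv2.resize(t[180:290,130:290],None,fx=2.5,fy=2.5,interpolation=cv2.INTER_CUBIC); cv2.imwrite('pics/c6.png',np.vstack([a, cv2.resize(cv2.imread('pics/top0.png')[180:290,130:290],None,fx=2.5,fy=2.5,interpolation=cv2.INTER_CUBIC)]))
E
```

```text
17.5333 [ 0.4853351  -0.19675258  0.01886793] [ 0.01710734 -0.23563034 -1.35993988]
```

View pics/c6.png

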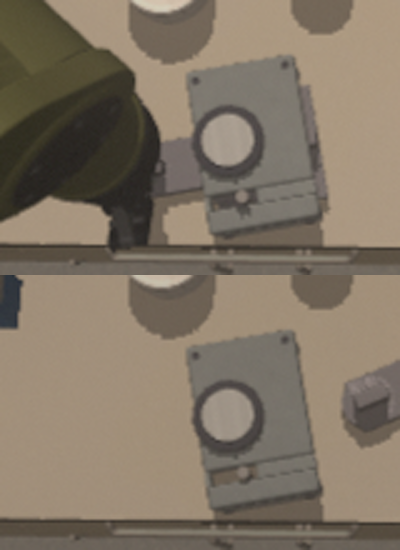

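>>> jog_arm(
  targets=[
    [[1,0,0],0],
    [[1,0,0],0],
    [[1,0,0],0],
    [[1,0,0],0],
    [[1,0,0],0],
    [[1,0,0],0],
    [[1,0,0],0],
  ],
)

```text
t: 18.27
tcp_pos: [0.4841, -0.1909, 0.0189]
orientation: [[-0.185, 0.983, -0.0], [0.983, 0.185, -0.0], [-0.0, -0.0, -1.0]]
force: [-0.2, -2.8, -3.5]
grip_width: 0.132
grasp_force: 21.9
```

>>> jog_arm(
  targets=[
    [[0.7,0,0],0],
    [[0.7,0,0],0],
  ],
)

```text
t: 18.43
tcp_pos: [0.4839, -0.1894, 0.0189]
orientation: [[-0.185, 0.983, -0.0], [0.983, 0.185, -0.0], [-0.0, -0.0, -1.0]]
force: [0.2, -2.3, -4.0]
grip_width: 0.134
grasp_force: 21.9
```

>>> jog_arm(
  targets=[
    [[0.6,0,0],0],
    [[0.6,0,0],0],
  ],
)

```text
t: 18.6
tcp_pos: [0.4837, -0.1883, 0.0189]
orientation: [[-0.185, 0.983, -0.0], [0.983, 0.185, -0.0], [-0.0, -0.0, -1.0]]
force: [0.7, -2.7, -2.6]
grip_width: 0.137
grasp_force: 21.9
```

>>> jog_arm(
  targets=[
    [[0.6,0,0],0],
  ],
)

```text
t: 18.68
tcp_pos: [0.4836, -0.1877, 0.0189]
orientation: [[-0.185, 0.983, -0.0], [0.983, 0.185, 0.0], [0.0, -0.0, -1.0]]
force: [0.6, -2.7, -3.2]
grip_width: 0.136
grasp_force: 21.9
```

>>> jog_arm(
  targets=[
    [[0.5,0,0],0],
  ],
)

```text
t: 18.77
tcp_pos: [0.4835, -0.1871, 0.0189]
orientation: [[-0.185, 0.983, -0.0], [0.983, 0.185, 0.0], [0.0, -0.0, -1.0]]
force: [0.5, -1.0, -4.0]
grip_width: 0.132
grasp_force: 21.9
```

>>> jog_arm(
  targets=[
    [[0.5,0,0],0],
  ],
)

```text
t: 18.85
tcp_pos: [0.4834, -0.1866, 0.0189]
orientation: [[-0.185, 0.983, -0.0], [0.983, 0.185, 0.0], [0.0, -0.0, -1.0]]
force: [0.4, -2.5, -3.7]
grip_width: 0.134
grasp_force: 21.9
```

>>> jog_arm(
  targets=[
    [[0.5,0,0],0],
  ],
)

```text
t: 18.93
tcp_pos: [0.4833, -0.186, 0.0189]
orientation: [[-0.185, 0.983, -0.0], [0.983, 0.185, 0.0], [0.0, -0.0, -1.0]]
force: [-0.4, -0.8, -3.9]
grip_width: 0.135
grasp_force: 21.9
```

>>> jog_arm(
  targets=[
    [[0.5,0,0],0],
  ],
)

```text
t: 19.02
tcp_pos: [0.4831, -0.1854, 0.0189]
orientation: [[-0.185, 0.983, -0.0], [0.983, 0.185, 0.001], [0.001, -0.0, -1.0]]
force: [0.2, -0.5, -2.2]
grip_width: 0.135
grasp_force: 22.0
```

>>> jog_arm(
  targets=[
    [[0.5,0,0],0],
  ],
)

```text
t: 19.1
tcp_pos: [0.483, -0.1847, 0.0189]
orientation: [[-0.185, 0.983, -0.0], [0.983, 0.185, 0.001], [0.001, -0.0, -1.0]]
force: [-0.3, 0.5, -1.9]
grip_width: 0.137
grasp_force: 22.1
```

```bash
cat > knob.py <<'E'
from h import *
im=optics.get_image('side')[:,:,::-1]; cv2.imwrite('pics/side7.png',im)
C=cam('side'); q=proj(C,(.4613,-.2786,.056)); x,y=[int(round(v)) for v in q]; print(q,ctrl.state()['force'])
f=lambda n:cv2.resize(cv2.imread(f'pics/{n}.png')[y-25:y+25,x-40:x+40],None,fx=5,fy=5,interpolation=cv2.INTER_CUBIC)
cv2.imwrite('pics/knob.png',np.vstack([np.hstack([f('side0'),f('side6')]),np.hstack([f('side7'),f('side0')])]))
E
python3 knob.py
```

```text
[227.11437026 194.27983185] [ 0.58029396  0.98831963 -1.50189479]
```

View pics/knob.png

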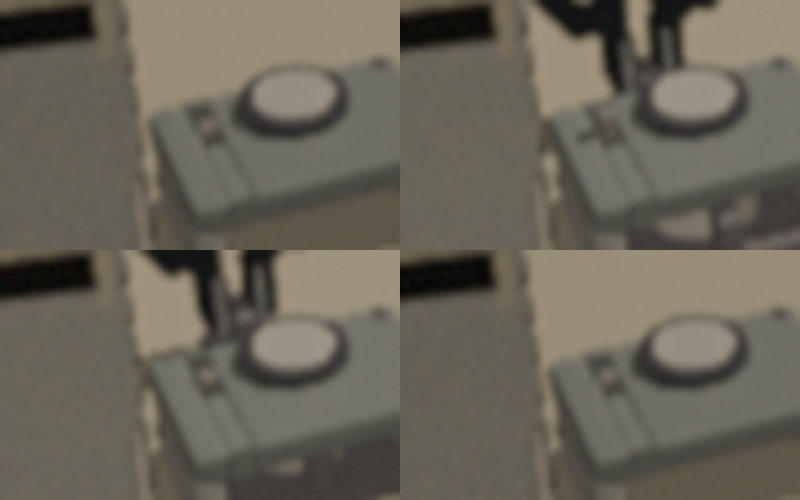

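Knob positions in the four views: down at start (208,130), raised when riding (610,122), and now (208,378), which looks down again. I'll confirm numerically.

```bash
python3 - <<'E'
from h import *
p=lambda n:cv2.imread(f'pics/{n}.png')[190:202,222:236].astype(float)
a=p('side0')
for n in ('side6','side7'): print(n,abs(p(n)-a).mean(),np.round(p(n).mean(2)[:,4:9].mean(1)).tolist())
print(np.round(a.mean(2)[:,4:9].mean(1)).tolist())
E
```

```text
side6 6.908730158730159 [104.0, 104.0, 95.0, 84.0, 79.0, 77.0, 77.0, 85.0, 100.0, 109.0, 111.0, 111.0]
side7 3.890873015873016 [90.0, 83.0, 89.0, 100.0, 99.0, 87.0, 78.0, 83.0, 99.0, 109.0, 111.0, 111.0]
[89.0, 79.0, 85.0, 96.0, 96.0, 88.0, 81.0, 85.0, 98.0, 106.0, 107.0, 107.0]
```

>>> jog_arm(
  targets=[
    [[0,0,0],0],
    [[0,0,0],0],
    [[0,0,0],0],
    [[0,0,0],0],
    [[0,0,0],0],
    [[0,0,0],0],
    [[0,0,0],0],
    [[0,0,0],0],
  ],
  grip=0,
)

```text
t: 19.82
tcp_pos: [0.4831, -0.1853, 0.0189]
orientation: [[-0.185, 0.983, -0.0], [0.983, 0.185, -0.0], [-0.0, -0.0, -1.0]]
force: [0.7, 0.3, -1.2]
grip_width: 0.496
grasp_force: 0.0
```

>>> jog_arm(
  targets=[
    [[0,0,-10],0],
    [[0,0,-20],0],
    [[0,0,-25],0],
    [[0,0,-25],0],
    [[0,0,-25],0],
    [[0,0,-25],0],
    [[0,0,-25],0],
    [[0,0,-25],0],
    [[0,0,0],0],
    [[0,0,0],0],
    [[0,0,0],0],
  ],
)

```text
t: 20.73
tcp_pos: [0.4827, -0.185, 0.1988]
orientation: [[-0.185, 0.983, -0.0], [0.983, 0.185, 0.0], [0.0, -0.0, -1.0]]
force: [0.5, 0.5, -0.6]
grip_width: 0.501
grasp_force: 0.0
```

```bash
python3 - <<'E'
from h import *
s=ctrl.state(); w=optics.get_image('wrist')[:,:,::-1]; side=optics.get_image('side')[:,:,::-1]; cv2.imwrite('pics/w8.png',w)
p=lambda im:im[190:202,222:236].mean(2)[:,4:9].mean(1).round().tolist()
print(s['t'],s['tcp_pos'],s['force'],p(side))
C=cam('wrist',s)
g=np.array([.5002,-.2827]); th=np.radians(100.65); u=np.array([np.cos(th),np.sin(th)]); yv=np.array([-u[1],u[0]])
for n,a,b,z in [('fg',40+57,0,.034),('knob',11,38,.059),('nose',119,0,.006),('rg',-24,0,.034)]: print(n,proj(C,[*(g+u*a/1000+yv*b/1000),z]))
f=lambda im:cv2.resize(im[165:235,200:300],None,fx=3.5,fy=3.5,interpolation=cv2.INTER_CUBIC)
S=np.hstack([f(side),f(cv2.imread('pics/side0.png'))]); cv2.imwrite('pics/fin.png',np.vstack([S,cv2.resize(w[100:385,90:515],(700,340))]))
E
```

```text
20.7333 [ 0.48273867 -0.18497172  0.19884746] [ 0.52779575  0.52925926 -0.59863212] [88.0, 81.0, 86.0, 97.0, 96.0, 84.0, 75.0, 81.0, 96.0, 106.0, 108.0, 108.0]
fg [283.32311613 189.72427199]
knob [239.8346764 292.0448026]
nose [283.31943482 158.6211175 ]
rg [283.11750723 310.21878798]
```

View pics/fin.png

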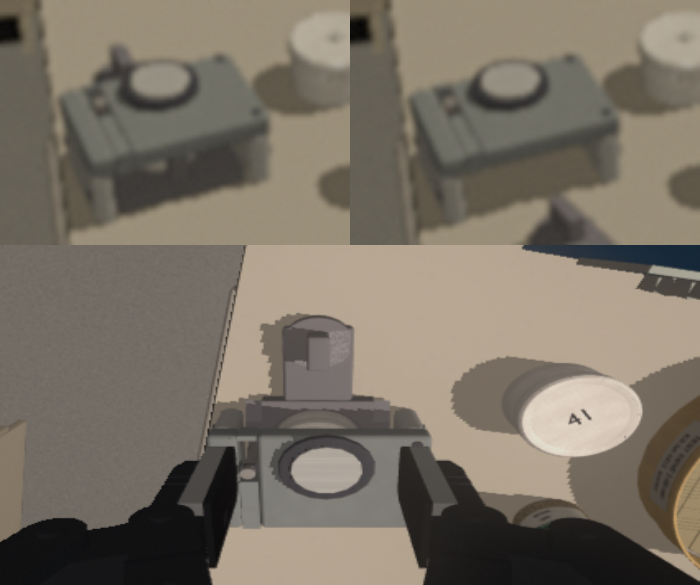

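The knob is down, the gauge has not moved, and the carriage is home with its tongue and body front 9 mm out of the exit. The hand is clear.

```bash
python3 -c "
from bench import job_done
print(job_done())"
```

```text
the job is handed in; nothing more can be done
None
```

The job is handed in at about 21 s: the carriage is drawn home, the catch pin is down in its notch, and the grip is released and clear. In the last pictures the gauge stands where it was and the tin is in place; no verdict was shown.

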